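# Hang the wide tape roll on the free slanted peg

### The arm

A 7-joint arm with a two-finger parallel gripper is mounted at the origin on a cart in front of the work surface, level with it; the furniture and walls round the work are solid. World frame = base frame: x ahead of the robot, y to its left, z up, the work surface at z = 0. Lengths are in m, angles in degrees, forces in N, time in s.
With the tool pointing down it reaches from about 0.425 to 0.95 m from the base axis. Payload 4.7 kg.
Tool frame: the origin (TCP) lies midway between the tips of the shut fingers; the grasp point (between the pads) lies 19 mm behind it; z points along the fingers, y is the line along which they close (so a half turn about z gives the same grasp; the last joint's range is limited). The gripper opens to 87 mm and grips with 3 to 60 N. Pads are 19 mm wide; open, the fingers measure 117 mm over their backs; the gripper's body (75 mm by 190 mm) begins 51 mm behind the grasp point.
Start: joints at [-71.9, 26.849, -2.785, 87.806, 1.381, 65.374, -4.715], TCP at [0.228, 0.635, 0.223] pointing down, gripper open.
Joint ranges: [-148.3, 148.3], [-19.14, 114.17], [-79.39, 73.82], [5.75, 140.21], [-59.74, 239.74], [12.07, 113.84], [-152.46, 152.46]. Speed limits (degrees/s): [147.25, 147.25, 180, 180, 180, 180, 180].

### API

Orientations are given as [roll, pitch, yaw] about the fixed x, y, z axes, in that order (R = Rz(yaw) Ry(pitch) Rx(roll)).
In Python, from workcell import manip gives the robot as it stands.
- The arm moves only by the tool arm_command, never from a script. Its argument "deltas" is a list of rows, each an object of numbers: "claw": the opening, from -1 (shut) to 1 (fully open); "tx", "ty", "tz": the shift along the world's x, y, z in m; "wx", "wy", "wz": the turn, a rotation vector about the world's x, y, z in degrees. In form: [{"claw": .., "tx": .., "ty": .., "tz": .., "wx": .., "wy": .., "wz": ..}, ...]. A call has 1 to 20 rows; each row shifts and turns the commanded pose from where the row before left it; what a row does not reach is not made up. A row lasts 1/8 s, in which the tool goes at most 62.5 mm and 10.7 degrees, less where a joint would pass 70% of its speed; a pose out of reach is approached as far as the arm can. A call with a gripper value outside its range is refused whole. The fingers move at their own pace and stop on an object; the grip force is fixed at half the most. Time passes only in rows, so rows that do not move let the fingers close. It gives the time, the measured TCP pose, the force, the opening and the grip force at its end, in the units of the state.
- manip.get_obs(): the state, without advancing time (a new reading comes with each control period).
- manip.read_camera(name): name is "scene" or "side" or "wrist"; returns a dict with "img" (384x512x3 uint8, red, green, blue), "mtx" (3x3 intrinsics, pixels), "extrinsics" (4x4, takes a point from camera to world coordinates); the wrist camera has in their place "hand_eye" (4x4, takes a point from camera to tool coordinates, whose origin is the TCP and whose axes are the flange's). Camera axes: x right, y up, looking along -z (the intrinsics and any distortion apply to the point x, -y, -z); pixel columns grow to the right and rows downward; lengths in m; the calibration is good to about 2 mm. The wrist camera is an equidistant fisheye: a pixel r from the principal point sees the ray r / f radians off the axis. A picture is of the moment at which its call begins: read the wrist's pose just before it. There is no depth.
- manip.sign_off(): hands the job in; it is judged then, once.
The state is a dict: "t": time; "qpos": joint angles; "dq": joint speeds; "tau": joint torques, N m; "position": TCP position; "eef_rot": TCP orientation; "ft_force": force on the tool from outside, world axes, zero at the start; "moment": the same for the moment, N m; "finger_gap": finger opening in m; "finger_force": force on a finger pad.
Only numpy, scipy, OpenCV 4.12 (cv2) and the standard library are available. Lean on these libraries where they do the work, as an engineer would, in place of code of your own. Each camera call takes 0.05 s, during which the arm holds its last target. There are 200 camera calls.

### The job

Two small desk stands with slanted pegs are meant for tape rolls: one already carries a roll, the other is empty. Take the wide roll of tape lying on the desk (the taller of the two loose rolls), slide it down along the empty peg until it sits flat on the round flange at the foot of the peg, lowering it onto the peg in the gripper rather than dropping it from above, and let go. Leave the narrow roll where it is.

Things in the scene. Friction and masses are not known exactly. Their poses are not given: they have to be found in the camera images.
- tape_roll: The wide roll of tan masking tape with a cardboard core, loose, lying flat on the desk: a ring of 56 mm outer diameter, 31 mm high, with a through hole of 32 mm diameter; 0.06 to 0.11 kg. Origin at the centre of the ring (15.5 mm above the desk as it lies); z is the ring's axis. It can be gripped across its outside.
- peg: The EMPTY peg: black steel rod, 10 mm thick, round end, on a stand fixed to the desk; leans 25 deg from vertical, roughly towards the robot. Origin: centre of the upper face of the flange at its foot (50 mm wide, 6 thick, square to the peg), 100 mm above the desk; z points up along the peg, tip at z = 52 mm. Disc foot 90 mm wide. A roll has 11 mm of play all round; once home, its centre is 15.5 mm above the flange.
- full_peg: The peg of the second stand, equal to the first in every way, but a wide tape roll already sits fast on it. Origin and axes as for the empty peg. Fixed; not to be used.
- narrow_roll: The narrow roll of the same tape, loose, lying flat: 56 mm outer diameter, only 15 mm high, hole 32 mm. Origin at the centre of the ring (7.5 mm above the desk), z its axis. A bystander that stays where it is.
There are look-alikes about, which are no part of the job. Leave any green or yellow look-alike of the tape_roll alone.

How it is judged (in metres and radians):
On the way:
1. the wide roll, still held by the fingers, has been lowered over the empty peg (its centre within 20 mm of the peg's axis and no more than 50 mm above the flange) (z of tape_roll in the frame of peg between 0.008 and 0.05 m and x of tape_roll in the frame of peg between -0.02 and 0.02 m and y of tape_roll in the frame of peg between -0.02 and 0.02 m and contact force between tape_roll and the fingers above 0.5 N), for 0.05 s.
At the end, for the whole second after the job is handed in: The wide roll hangs at rest on the empty peg and sits on its flange: its centre 8 to 22 mm above the flange along the peg and within 26 mm of the flange's centre, its axis within 0.2 rad of the peg's; the narrow roll is within 30 mm of where it lay (distance between tape_roll and peg below 0.026 m and z of tape_roll in the frame of peg between 0.008 and 0.022 m and angle between the z axis of tape_roll and the z axis of peg, either way round below 0.2 rad and linear speed of tape_roll below 0.02 m/s and distance of narrow_roll from where it was at the start of the episode below 0.03 m); the robot touches nothing.
It fails at once if the narrow roll is moved by more than 30 mm (distance of narrow_roll from where it was at the start of the episode above 0.03 m).
It also fails if it takes over 45 s, if anything falls off the work surface, if the arm or the gripper's body presses on something with over 40 N, if the wrist force passes 120 N, or if a joint passes its speed limit or range.

## Working session

There is one attempt and no reset: what is moved stays moved. The work goes in short steps, Python scripts to look and compute and a tool call to move; the robot and the scene stay as the last step left them, time stands still between calls to the robot, and variables do not carry over. Pictures are saved under pics/ and viewed, at most 10 in all, crops included, and the job is handed in when it is done.

Besides the shell and the picture viewer there is one more tool, called after "Emit:" as name(argument=value, ...), one argument or row to a line, values as JSON. arm_command: Moves the arm, as the interface text tells. Its arguments: {"type":"object","properties":{"deltas":{"type":"array"}},"required":["deltas"]}

```bash
mkdir -p pics && cat > h.py <<'E'
from workcell import manip
import numpy as np, cv2, pickle
def snap(name,tag):
    o=manip.get_obs(); c=manip.read_camera(name); c=dict(c); c['obs']=o
    pickle.dump(c,open(f'pics/{tag}.pkl','wb'))
    cv2.imwrite(f'pics/{tag}.png',c['img'][:,:,::-1]); return c
E
python3 - <<'E'
from h import *
a=snap('scene','s0');b=snap('side','d0')
for c in(a,b): print(c['mtx'],c['extrinsics'],[k for k in c])
print(manip.get_obs())
E
```

```text
[[390.72486977   0.         251.61920057]
 [  0.         390.72486977 189.88648329]
 [  0.           0.           1.        ]] [[ 0.68850162  0.45794756 -0.5623607  -0.06899675]
 [-0.7252085   0.42813323 -0.53923516 -0.55363311]
 [-0.00617612  0.77909304  0.62687789  0.72918862]
 [ 0.          0.          0.          1.        ]] ['img', 'mtx', 'extrinsics', 'obs']
[[408.95427662   0.         259.08305934]
 [  0.         408.95427662 189.25564958]
 [  0.           0.           1.        ]] [[ 0.88322897  0.20989484 -0.41934562  0.05478612]
 [-0.46882724  0.41501169 -0.77972195 -0.79897147]
 [ 0.01037372  0.88527366  0.46495477  0.57598149]
 [ 0.          0.          0.          1.        ]] ['img', 'mtx', 'extrinsics', 'obs']
{'t': 0.1, 'qpos': array([-71.90102147,  26.89259605,  -2.78379693,  87.86568036,
         1.38067055,  65.3749714 ,  -4.71686258]), 'dq': array([ 0.01059999, -0.05318055,  0.00822885, -0.11823352, -0.03561913,
       -0.09841601, -0.02488234]), 'tau': array([ 1.22857757e-03, -5.09165347e+01, -8.06693709e-02, -2.36830276e+01,
       -6.13571377e-02,  3.44861322e-02,  6.00614931e-05]), 'position': array([0.22795983, 0.6347805 , 0.22161425]), 'eef_rot': array([-1.79900355e+02,  3.51540625e-03,  1.60244881e+02]), 'ft_force': array([-0.44301915, -0.16983732,  0.13605037]), 'moment': array([-0.00525075,  0.02770828, -0.00375001]), 'finger_force': 0.0, 'finger_gap': 0.08717049004817287}
```

```bash
ls; python3 -c "
import cv2
for t in('s0','d0'):
    i=cv2.imread(f'pics/{t}.png'); cv2.imwrite(f'pics/{t}b.png',cv2.resize(i,(800,600),interpolation=cv2.INTER_CUBIC))"
```

```text
h.py
pics
```

View pics/s0b.png

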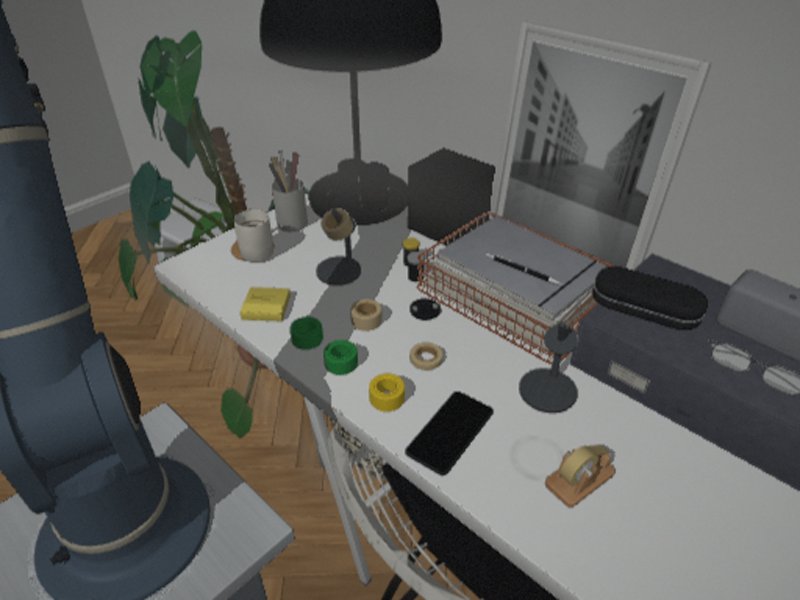

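View pics/d0b.png

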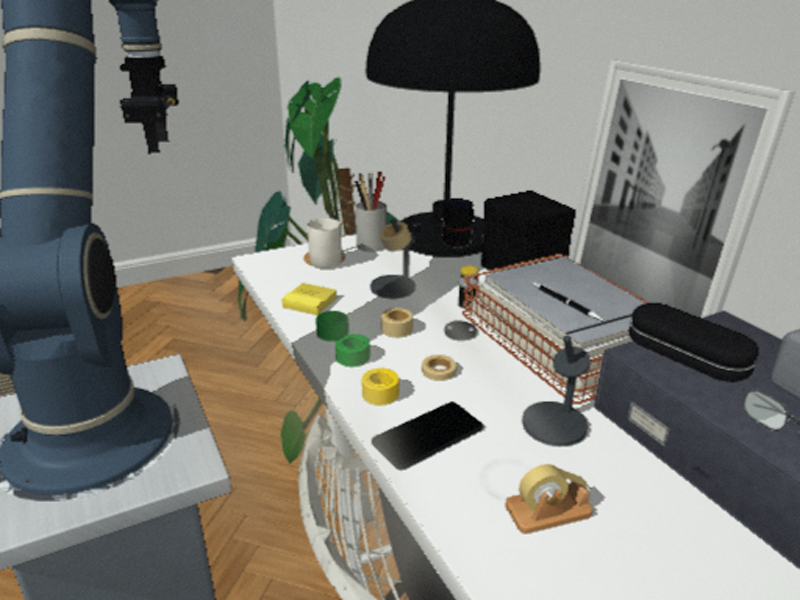

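The wide roll is at about (366,313) in the scene view and (397,322) in the side view. The narrow roll is at (427,355), and the empty peg's flange is at (562,340) in the scene view and (571,360) in the side view. I'll enlarge these.

```bash
python3 - <<'E'
import cv2,numpy as np
def crop(t,x,y,w=80,s=5):
    i=cv2.imread(f'pics/{t}.png')[y:y+60,x:x+w]
    i=cv2.convertScaleAbs(i,alpha=1.0 if w==81 else 1.5,beta=20)
    return cv2.resize(i,None,fx=s,fy=s,interpolation=cv2.INTER_CUBIC)
# origins
m=np.vstack([np.hstack([crop('s0',320,205),crop('d0',325,208)]),np.hstack([crop('s0',200,175),crop('d0',220,180)])])
cv2.imwrite('pics/m1.png',m)
E
```

```text
(no output)
```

View pics/m1.png

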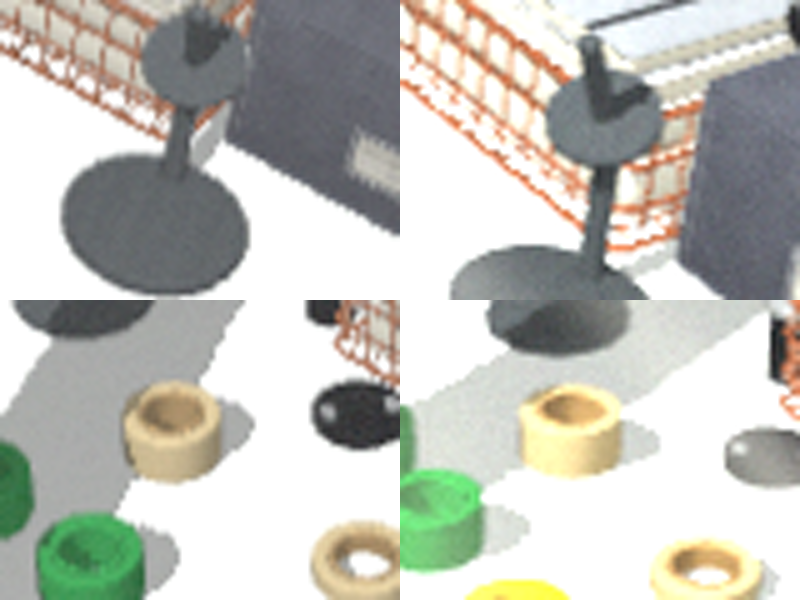

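```bash
cat >> h.py <<'E'
def proj(c,P):
    T=np.linalg.inv(c['extrinsics']); p=np.atleast_2d(P)@T[:3,:3].T+T[:3,3]
    K=c['mtx']; return np.c_[K[0,2]+K[0,0]*p[:,0]/-p[:,2], K[1,2]+K[1,1]*-p[:,1]/-p[:,2]]
def ray(c,u):
    K=c['mtx'];d=np.array([(u[0]-K[0,2])/K[0,0],-(u[1]-K[1,2])/K[1,1],-1]);d=c['extrinsics'][:3,:3]@d
    return c['extrinsics'][:3,3],d/np.linalg.norm(d)
def tri(cs,us):
    A=np.zeros((3,3));b=np.zeros(3)
    for c,u in zip(cs,us):
        o,d=ray(c,u);M=np.eye(3)-np.outer(d,d);A+=M;b+=M@o
    return np.linalg.solve(A,b)
def atz(c,u,z):
    o,d=ray(c,u);return o+d*(z-o[2])/d[2]
def L(t): return pickle.load(open(f'pics/{t}.pkl','rb'))
def pegR(az,lean=25):  # axis leans toward azimuth az (deg)
    a,l=np.radians([az,lean]);z=np.array([np.sin(l)*np.cos(a),np.sin(l)*np.sin(a),np.cos(l)])
    x=np.array([np.cos(l)*np.cos(a),np.cos(l)*np.sin(a),-np.sin(l)]);return np.c_[x,np.cross(z,x),z]
E
python3 - <<'E'
from h import *
from scipy.optimize import least_squares
s,d=L('s0'),L('d0')
q=lambda ox,oy,x,y:np.array([ox+(x+.5)/5-.5,oy+(y+.5)/5-.5])
S=lambda x,y:q(320,205,x,y); D=lambda x,y:q(325,208,x-400,y)
print('roll',tri([s,d],[q(200,175,173,131),q(220,180,170,128.5)]), atz(s,q(200,175,173,131),.0155),atz(d,q(220,180,170,128.5),.0155))
print('narrow',atz(s,q(200,175,360,567-300),.0075),atz(d,q(220,180,706-400,572-300),.0075))
print('flange',tri([s,d],[S(196,62),D(605,117)]),'tip',tri([s,d],[S(197,10),D(591,42)]))
print('foot',atz(s,S(155,222),.003))
th=np.linspace(0,2*np.pi,180,endpoint=False)
# silhouette extents: left,right,bottom of flange (top+bottom faces), peg tip
ms=np.array([*S(143,0)[:1],*S(252,0)[:1],S(0,106)[1]]);md=np.array([*D(547,0)[:1],*D(662,0)[:1],D(0,166)[1]])
tipd=D(591,42);tips=S(197,10)
def res(p):
    R=pegR(p[3]);P=np.r_[np.c_[.025*np.cos(th),.025*np.sin(th),0*th],np.c_[.025*np.cos(th),.025*np.sin(th),0*th-.006]]@R.T+p[:3]
    r=[]
    for c,m,tp in((s,ms,tips),(d,md,tipd)):
        u=proj(c,P);r+=list(np.array([u[:,0].min(),u[:,0].max(),u[:,1].max()])-m)
        r+=list(proj(c,R@[0,0,.047]+p[:3])[0]-tp)
    return np.array(r+[(p[2]-.1)/.001])
for a0 in(150,210,270):
    f=least_squares(res,[.6,-.2,.1,a0],x_scale=[.01,.01,.01,5],loss='soft_l1');print(f.x.round(4),f.cost,res(f.x).round(2),np.degrees(np.arctan2(-f.x[1],-f.x[0])))
E
```

```text
roll [0.50044505 0.06039481 0.01786058] [0.50215662 0.06235714 0.0155    ] [0.50250816 0.0641639  0.0155    ]
narrow [ 0.49844583 -0.08113535  0.0075    ] [ 0.50377048 -0.08042924  0.0075    ]
flange [ 0.59863761 -0.26565289  0.09656583] tip [ 0.58336551 -0.26699603  0.13926779]
foot [ 0.58049667 -0.27072529  0.003     ]
[ 5.995000e-01 -2.643000e-01  9.990000e-02  1.947995e+02] 0.7963354109262475 [-0.21 -0.14  0.24  0.4   0.06 -0.52  0.98 -0.   -0.21 -0.47 -0.1 ] 156.21182874908382
[ 5.995000e-01 -2.643000e-01  9.990000e-02  1.947997e+02] 0.7963354108548766 [-0.21 -0.14  0.24  0.4   0.06 -0.52  0.98 -0.   -0.21 -0.47 -0.1 ] 156.2118301672806
[ 5.995000e-01 -2.643000e-01  9.990000e-02  1.947995e+02] 0.7963354108640661 [-0.21 -0.14  0.24  0.4   0.06 -0.52  0.98 -0.   -0.21 -0.47 -0.1 ] 156.21182904926147
```

```bash
python3 - <<'E'
from h import *
s,d=L('s0'),L('d0')
k=lambda x,y:np.array([(x+.5)/1.5625-.5,(y+.5)/1.5625-.5])
for n,u,v in [('green1',(306,333),(332,326)),('green2',(341,357),(352,350)),('yellow',(387,392),(381,386)),('black',(425,309),(460,330)),('fullfoot',(339,270),(393,286)),
 ('boxTL',(580,337),(606,352)),('boxBL',(566,372),(598,403)),('boxtopBackL',(653,256),(683,305)),('basketR_bot',(553,355),(577,397)),('basketR_top',(578,306),(646,300)),('basket_near_left_top',(425,243),(470,275))]:
    print(n,tri([s,d],[k(*u),k(*v)]).round(3),atz(s,k(*u),.015).round(3),atz(d,k(*v),.015).round(3))
E
```

```text
green1 [0.398 0.107 0.011] [0.395 0.103 0.015] [0.396 0.1   0.015]
green2 [0.396 0.014 0.015] [0.397 0.015 0.015] [0.395 0.014 0.015]
yellow [ 0.395 -0.093  0.012] [ 0.393 -0.095  0.015] [ 0.394 -0.096  0.015]
black [0.596 0.003 0.004] [ 0.586 -0.005  0.015] [ 0.586 -0.012  0.015]
fullfoot [0.57  0.21  0.003] [0.56  0.198 0.015] [0.559 0.189 0.015]
boxTL [ 0.628 -0.287  0.107] [ 0.711 -0.249  0.015] [ 0.761 -0.179  0.015]
boxBL [ 0.65  -0.269  0.002] [ 0.622 -0.276  0.015] [ 0.653 -0.276  0.015]
boxtopBackL [ 0.752 -0.309  0.179] [ 1.027 -0.232  0.015] [ 1.004 -0.123  0.015]
basketR_bot [ 0.658 -0.232 -0.004] [ 0.641 -0.24   0.015] [ 0.636 -0.251  0.015]
basketR_top [ 0.67  -0.274  0.154] [ 0.783 -0.204  0.015] [ 0.958 -0.077  0.015]
basket_near_left_top [0.664 0.072 0.075] [0.748 0.137 0.015] [0.72  0.163 0.015]
```

Emit:
arm_command(
  deltas=[
    {"claw": 1, "tx": 0.021, "ty": -0.044, "wz": -4.8},
    {"claw": 1, "tx": 0.021, "ty": -0.044, "wz": -4.8},
    {"claw": 1, "tx": 0.021, "ty": -0.044, "wz": -4.8},
    {"claw": 1, "tx": 0.021, "ty": -0.044, "wz": -4.8},
    {"claw": 1, "tx": 0.021, "ty": -0.044, "wz": -4.8},
    {"claw": 1, "tx": 0.021, "ty": -0.044, "wz": -4.8},
    {"claw": 1, "tx": 0.021, "ty": -0.044, "wz": -4.8},
    {"claw": 1, "tx": 0.021, "ty": -0.044, "wz": -4.8},
    {"claw": 1, "tx": 0.021, "ty": -0.044, "wz": -4.8},
    {"claw": 1, "tx": 0.021, "ty": -0.044, "wz": -4.8},
    {"claw": 1, "tx": 0.021, "ty": -0.044, "wz": -4.8},
    {"claw": 1, "tx": 0.021, "ty": -0.044, "wz": -4.8},
    {"claw": 1, "tx": 0.021, "ty": -0.044, "wz": -4.8},
    {"claw": 1},
    {"claw": 1},
  ],
)

```text
invalid input at $.deltas[0]: expected keys claw, tx, ty, tz, wx, wy, wz
```

```bash
python3 - <<'E'
from h import *
c=snap('wrist','w0');print(c['obs']['position'],c['obs']['eef_rot'],c['mtx'],c['hand_eye'])
cv2.imwrite('pics/w0b.png',cv2.resize(c['img'][:,:,::-1],(800,600),interpolation=cv2.INTER_CUBIC))
E
```

```text
[0.22795983 0.6347805  0.22161425] [-1.79900355e+02  3.51540625e-03  1.60244881e+02] [[297.31863964   0.         255.08612648]
 [  0.         297.31863964 195.15212414]
 [  0.           0.           1.        ]] [[-8.01958422e-04  9.70391607e-01  2.41535682e-01  6.66651819e-02]
 [ 9.99998400e-01  1.16443202e-03 -1.35796881e-03  1.97751246e-04]
 [-1.59901342e-03  2.41534206e-01 -9.70390988e-01 -1.62006598e-01]
 [ 0.00000000e+00  0.00000000e+00  0.00000000e+00  1.00000000e+00]]
```

View pics/w0b.png

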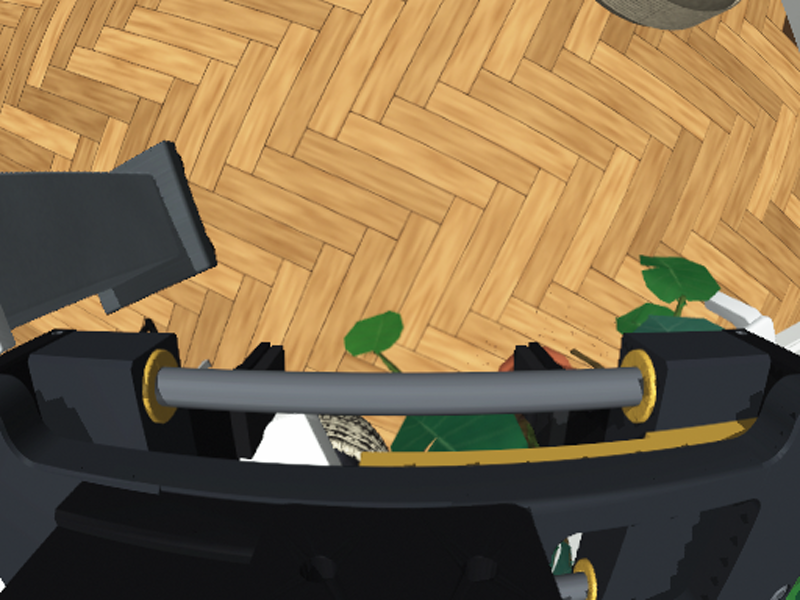

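The wrist picture shows only floor: the move was refused because every key is required. The fingers are at about (270,360) and (530,360), and the region beyond tool +x is visible above them. I'll resend with all keys and stop 70 mm short in y so the roll is in view.

Emit:
arm_command(
  deltas=[
    {"claw": 1, "tx": 0.0196, "ty": -0.046, "tz": 0, "wx": 0, "wy": 0, "wz": -4.5},
    {"claw": 1, "tx": 0.0196, "ty": -0.046, "tz": 0, "wx": 0, "wy": 0, "wz": -4.5},
    {"claw": 1, "tx": 0.0196, "ty": -0.046, "tz": 0, "wx": 0, "wy": 0, "wz": -4.5},
    {"claw": 1, "tx": 0.0196, "ty": -0.046, "tz": 0, "wx": 0, "wy": 0, "wz": -4.5},
    {"claw": 1, "tx": 0.0196, "ty": -0.046, "tz": 0, "wx": 0, "wy": 0, "wz": -4.5},
    {"claw": 1, "tx": 0.0196, "ty": -0.046, "tz": 0, "wx": 0, "wy": 0, "wz": -4.5},
    {"claw": 1, "tx": 0.0196, "ty": -0.046, "tz": 0, "wx": 0, "wy": 0, "wz": -4.5},
    {"claw": 1, "tx": 0.0196, "ty": -0.046, "tz": 0, "wx": 0, "wy": 0, "wz": -4.5},
    {"claw": 1, "tx": 0.0196, "ty": -0.046, "tz": 0, "wx": 0, "wy": 0, "wz": -4.5},
    {"claw": 1, "tx": 0.0196, "ty": -0.046, "tz": 0, "wx": 0, "wy": 0, "wz": -4.5},
    {"claw": 1, "tx": 0.0196, "ty": -0.046, "tz": 0, "wx": 0, "wy": 0, "wz": -4.5},
    {"claw": 1, "tx": 0.0196, "ty": -0.046, "tz": 0, "wx": 0, "wy": 0, "wz": -4.5},
    {"claw": 1, "tx": 0.0196, "ty": -0.046, "tz": 0, "wx": 0, "wy": 0, "wz": -4.5},
    {"claw": 1, "tx": 0.0196, "ty": -0.046, "tz": 0, "wx": 0, "wy": 0, "wz": -4.5},
    {"claw": 1, "tx": 0, "ty": 0, "tz": 0, "wx": 0, "wy": 0, "wz": 0},
    {"claw": 1, "tx": 0, "ty": 0, "tz": 0, "wx": 0, "wy": 0, "wz": 0},
  ],
)

```text
t: 2.15
position: [0.5021, -0.0081, 0.2222]
eef_rot: [-180.0, -0.0, 97.3]
ft_force: [0.3, 0.2, -0.7]
finger_gap: 0.0869
finger_force: 0.0
```

```bash
cat >> h.py <<'E'
from scipy.spatial.transform import Rotation as Ro
def wT(c):
    T=np.eye(4);o=c['obs'];T[:3,:3]=Ro.from_euler('xyz',o['eef_rot'],degrees=True).as_matrix();T[:3,3]=o['position'];return T@c['hand_eye']
def watz(c,u,z):
    K=c['mtx'];v=np.array([u[0]-K[0,2],u[1]-K[1,2]]);r=np.linalg.norm(v);a=r/K[0,0]
    d=np.array([np.sin(a)*v[0]/r,-np.sin(a)*v[1]/r,-np.cos(a)]);T=wT(c);d=T[:3,:3]@d
    return T[:3,3]+d*(z-T[2,3])/d[2]
def wproj(c,P):
    T=np.linalg.inv(wT(c));p=np.atleast_2d(P)@T[:3,:3].T+T[:3,3];rho=np.hypot(p[:,0],p[:,1]);a=np.arctan2(rho,-p[:,2])*c['mtx'][0,0]
    return np.c_[c['mtx'][0,2]+a*p[:,0]/rho,c['mtx'][1,2]-a*p[:,1]/rho]
E
python3 - <<'E'
from h import *
c=snap('wrist','w1');print(c['obs']['t'],c['obs']['position'],c['obs']['eef_rot'],wproj(c,[[.502,.063,.0155],[.6,-.264,.1]])*1.5625)
cv2.imwrite('pics/w1b.png',cv2.resize(c['img'][:,:,::-1],(800,600),interpolation=cv2.INTER_CUBIC))
E
```

```text
2.15 [ 0.50212432 -0.0081347   0.22224453] [-1.79955270e+02 -3.12934893e-02  9.72791447e+01] [[410.76976186 187.02269779]
 [472.49418968 591.32731601]]
```

View pics/w1b.png

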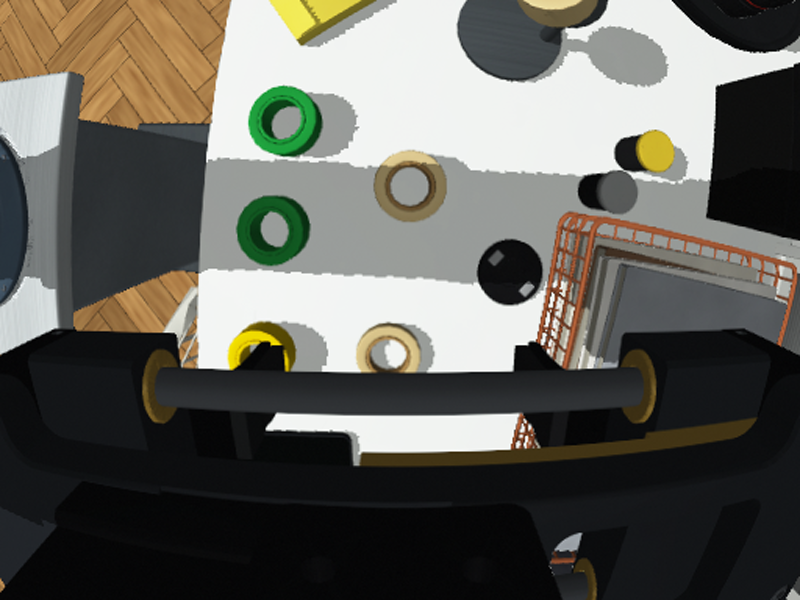

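The roll's centre is at (410,186), and my estimate projects to (411,187), so it's confirmed at (0.502, 0.063). I'll move over it, descend and grip.

Emit:
arm_command(
  deltas=[
    {"claw": 1, "tx": 0, "ty": 0.036, "tz": 0, "wx": 0, "wy": 0, "wz": 0},
    {"claw": 1, "tx": 0, "ty": 0.035, "tz": 0, "wx": 0, "wy": 0, "wz": 0},
    {"claw": 1, "tx": 0, "ty": 0, "tz": -0.035, "wx": 0, "wy": 0, "wz": 0},
    {"claw": 1, "tx": 0, "ty": 0, "tz": -0.035, "wx": 0, "wy": 0, "wz": 0},
    {"claw": 1, "tx": 0, "ty": 0, "tz": -0.035, "wx": 0, "wy": 0, "wz": 0},
    {"claw": 1, "tx": 0, "ty": 0, "tz": -0.035, "wx": 0, "wy": 0, "wz": 0},
    {"claw": 1, "tx": 0, "ty": 0, "tz": -0.035, "wx": 0, "wy": 0, "wz": 0},
    {"claw": 1, "tx": 0, "ty": 0, "tz": -0.015, "wx": 0, "wy": 0, "wz": 0},
    {"claw": 1, "tx": 0, "ty": 0, "tz": -0.014, "wx": 0, "wy": 0, "wz": 0},
    {"claw": 1, "tx": 0, "ty": 0, "tz": -0.01, "wx": 0, "wy": 0, "wz": 0},
    {"claw": 1, "tx": 0, "ty": 0, "tz": 0, "wx": 0, "wy": 0, "wz": 0},
    {"claw": -1, "tx": 0, "ty": 0, "tz": 0, "wx": 0, "wy": 0, "wz": 0},
    {"claw": -1, "tx": 0, "ty": 0, "tz": 0, "wx": 0, "wy": 0, "wz": 0},
    {"claw": -1, "tx": 0, "ty": 0, "tz": 0, "wx": 0, "wy": 0, "wz": 0},
    {"claw": -1, "tx": 0, "ty": 0, "tz": 0, "wx": 0, "wy": 0, "wz": 0},
    {"claw": -1, "tx": 0, "ty": 0, "tz": 0, "wx": 0, "wy": 0, "wz": 0},
  ],
)

```text
t: 4.2
position: [0.5026, 0.0623, 0.0088]
eef_rot: [180.0, -0.0, 97.2]
ft_force: [-0.4, 0.1, 2.5]
finger_gap: 0.0551
finger_force: 30.0
```

The roll is gripped, with a 55 mm gap and 30 N. Next I'll lift, carry, yaw and tilt above the peg.

Emit:
arm_command(
  deltas=[
    {"claw": -1, "tx": 0, "ty": 0, "tz": 0.02, "wx": 0, "wy": 0, "wz": 0},
    {"claw": -1, "tx": 0, "ty": 0, "tz": 0.042, "wx": 0, "wy": 0, "wz": 0},
    {"claw": -1, "tx": 0, "ty": 0, "tz": 0.05, "wx": 0, "wy": 0, "wz": 0},
    {"claw": -1, "tx": 0, "ty": 0, "tz": 0.05, "wx": 0, "wy": 0, "wz": -6.85},
    {"claw": -1, "tx": 0, "ty": 0, "tz": 0.05, "wx": 0, "wy": 0, "wz": -6.85},
    {"claw": -1, "tx": 0, "ty": 0, "tz": 0.04, "wx": 0, "wy": 0, "wz": -6.85},
    {"claw": -1, "tx": 0.0061, "ty": -0.0376, "tz": 0, "wx": 0, "wy": 0, "wz": -6.85},
    {"claw": -1, "tx": 0.0061, "ty": -0.0376, "tz": 0, "wx": 0, "wy": 0, "wz": -6.85},
    {"claw": -1, "tx": 0.0061, "ty": -0.0376, "tz": 0, "wx": 0, "wy": 0, "wz": -6.85},
    {"claw": -1, "tx": 0.0061, "ty": -0.0376, "tz": 0, "wx": 0, "wy": 0, "wz": -6.85},
    {"claw": -1, "tx": 0.0061, "ty": -0.0376, "tz": 0, "wx": 0, "wy": 0, "wz": -6.85},
    {"claw": -1, "tx": 0.0061, "ty": -0.0376, "tz": 0, "wx": 0, "wy": 0, "wz": -6.85},
    {"claw": -1, "tx": 0.0061, "ty": -0.0376, "tz": 0, "wx": 0, "wy": 0, "wz": -6.85},
    {"claw": -1, "tx": 0.0061, "ty": -0.0376, "tz": 0, "wx": 0, "wy": 0, "wz": -6.85},
    {"claw": -1, "tx": 0.0061, "ty": -0.0376, "tz": 0, "wx": 0, "wy": 0, "wz": -6.85},
    {"claw": -1, "tx": 0, "ty": 0, "tz": 0, "wx": 1.3, "wy": -4.83, "wz": 0},
    {"claw": -1, "tx": 0, "ty": 0, "tz": 0, "wx": 1.3, "wy": -4.83, "wz": 0},
    {"claw": -1, "tx": 0, "ty": 0, "tz": 0, "wx": 1.3, "wy": -4.83, "wz": 0},
    {"claw": -1, "tx": 0, "ty": 0, "tz": 0, "wx": 1.3, "wy": -4.83, "wz": 0},
    {"claw": -1, "tx": 0, "ty": 0, "tz": 0, "wx": 1.3, "wy": -4.83, "wz": 0},
  ],
)

```text
t: 6.7
position: [0.557, -0.2759, 0.2604]
eef_rot: [-180.0, -25.1, 15.0]
ft_force: [0.8, -0.2, -1.9]
finger_gap: 0.0551
finger_force: 30.0
```

Emit:
arm_command(
  deltas=[
    {"claw": -1, "tx": 0, "ty": 0, "tz": 0, "wx": 0, "wy": 0, "wz": 0},
    {"claw": -1, "tx": 0, "ty": 0, "tz": 0, "wx": 0, "wy": 0, "wz": 0},
  ],
)

```text
t: 6.95
position: [0.5579, -0.2758, 0.2607]
eef_rot: [180.0, -25.0, 15.1]
ft_force: [0.5, -0.1, -0.2]
finger_gap: 0.0553
finger_force: 30.0
```

```bash
cat >> h.py <<'E'
F=np.array([.5995,-.2643,.0999]);AZ=195.
def status(F=F,AZ=AZ):
    o=manip.get_obs();T=Ro.from_euler('xyz',o['eef_rot'],degrees=True).as_matrix();R=pegR(AZ)
    C=o['position']-.0067*T[:,2]
    print('t',o['t'],'pos',o['position'].round(4),'q',o['qpos'].round(0),'roll in peg mm',((C-F)@R*1000).round(1),'axis in peg',(-T[:,2]@R).round(3),'y',T[:,1].round(3),'f',o['ft_force'].round(1),o['finger_gap'])
E
python3 - <<'E'
from h import *
status()
E
```

```text
t 6.95 pos [ 0.5579 -0.2758  0.2607] q [ -4.  15.  43. 109. -40.  51. -15.] roll in peg mm [-28.8   0.3 170.7] axis in peg [-0.001  0.001  1.   ] y [ 0.26  -0.966  0.   ] f [ 0.5 -0.1 -0.2] 0.055293272297195446
```

Emit:
arm_command(
  deltas=[
    {"claw": -1, "tx": 0, "ty": 0, "tz": -0.022, "wx": 0, "wy": 0, "wz": 0},
    {"claw": -1, "tx": 0, "ty": 0, "tz": -0.022, "wx": 0, "wy": 0, "wz": 0},
    {"claw": -1, "tx": 0, "ty": 0, "tz": -0.023, "wx": 0, "wy": 0, "wz": 0},
    {"claw": -1, "tx": 0, "ty": 0, "tz": 0, "wx": 0, "wy": 0, "wz": 0},
    {"claw": -1, "tx": 0, "ty": 0, "tz": 0, "wx": 0, "wy": 0, "wz": 0},
  ],
)

```text
t: 7.58
position: [0.5584, -0.2763, 0.1944]
eef_rot: [179.9, -25.0, 15.1]
ft_force: [0.7, -0.5, -0.7]
finger_gap: 0.0548
finger_force: 30.0
```

```bash
cat >> h.py <<'E'
def montage(tag,w=80):
    out=[]
    for n,x,y in(('scene',320,165),('side',325,168)):
        c=snap(n,f'{tag}_{n}');i=c['img'][y:y+100,x:x+w,::-1];i=cv2.convertScaleAbs(i,alpha=1.6,beta=25)
        i=cv2.resize(i,None,fx=5,fy=5,interpolation=cv2.INTER_CUBIC)
        R=pegR(AZ);o=c['obs'];T=Ro.from_euler('xyz',o['eef_rot'],degrees=True).as_matrix();C=o['position']-.0067*T[:,2]
        th=np.linspace(0,2*np.pi,73);circ=lambda r,z:np.c_[r*np.cos(th),r*np.sin(th),0*th+z]
        for P,col in((circ(.025,0)@R.T+F,(0,0,255)),(np.array([[0,0,0],[0,0,.052]])@R.T+F,(0,255,255)),(circ(.028,.0155)@T.T+C,(255,0,0)),(circ(.028,-.0155)@T.T+C,(255,0,0))):
            u=(proj(c,P)-[x,y]+.5)*5-.5;cv2.polylines(i,[u.round().astype(int)],False,col,1)
        out.append(i)
    cv2.imwrite(f'pics/{tag}.png',np.hstack(out))
E
python3 - <<'E'
from h import *
status();montage('p1')
E
```

```text
t 7.575 pos [ 0.5584 -0.2763  0.1944] q [ -0.  20.  40. 113. -48.  45.  -6.] roll in peg mm [ -1.2   0.9 110.4] axis in peg [ 0.001 -0.     1.   ] y [ 0.26  -0.966  0.001] f [ 0.7 -0.5 -0.7] 0.054799528314637705
```

View pics/p1.png

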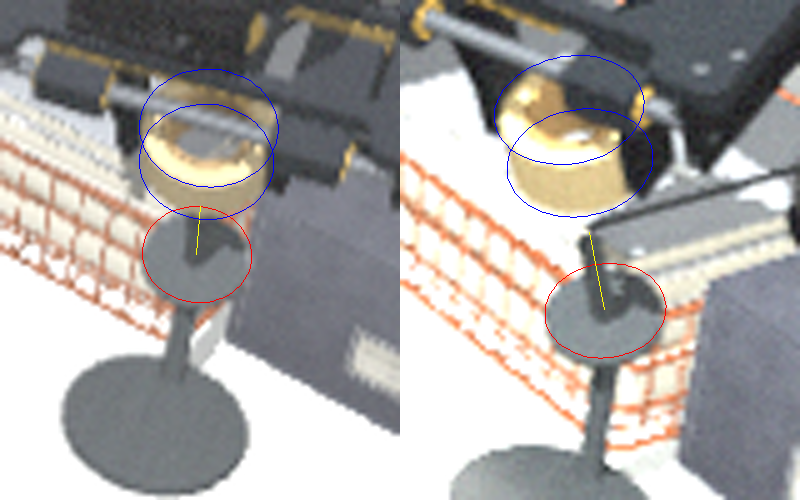

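Both overlays match: the roll (blue) sits where predicted, and the flange at (197,255) and (605,310) and the rod agree with the estimate. I'll lower along the peg axis.

Emit:
arm_command(
  deltas=[
    {"claw": -1, "tx": 0.0047, "ty": 0.0012, "tz": -0.0104, "wx": 0, "wy": 0, "wz": 0},
    {"claw": -1, "tx": 0.0047, "ty": 0.0012, "tz": -0.0104, "wx": 0, "wy": 0, "wz": 0},
    {"claw": -1, "tx": 0.0047, "ty": 0.0012, "tz": -0.0104, "wx": 0, "wy": 0, "wz": 0},
    {"claw": -1, "tx": 0.0047, "ty": 0.0012, "tz": -0.0104, "wx": 0, "wy": 0, "wz": 0},
    {"claw": -1, "tx": 0.0047, "ty": 0.0012, "tz": -0.0104, "wx": 0, "wy": 0, "wz": 0},
    {"claw": -1, "tx": 0.0047, "ty": 0.0012, "tz": -0.0104, "wx": 0, "wy": 0, "wz": 0},
    {"claw": -1, "tx": 0, "ty": 0, "tz": 0, "wx": 0, "wy": 0, "wz": 0},
    {"claw": -1, "tx": 0, "ty": 0, "tz": 0, "wx": 0, "wy": 0, "wz": 0},
  ],
)

```text
t: 8.68
position: [0.5856, -0.2692, 0.1314]
eef_rot: [180.0, -25.0, 15.0]
ft_force: [0.7, -0.1, -0.4]
finger_gap: 0.0552
finger_force: 30.0
```

```bash
python3 - <<'E'
from h import *
status();montage('p2')
E
```

```text
t 8.675 pos [ 0.5856 -0.2692  0.1314] q [  3.  26.  34. 113. -56.  40.  -0.] roll in peg mm [ 0.   1.2 41.4] axis in peg [ 0. -0.  1.] y [ 0.259 -0.966  0.   ] f [ 0.7 -0.1 -0.4] 0.05517478084712381
```

View pics/p2.png

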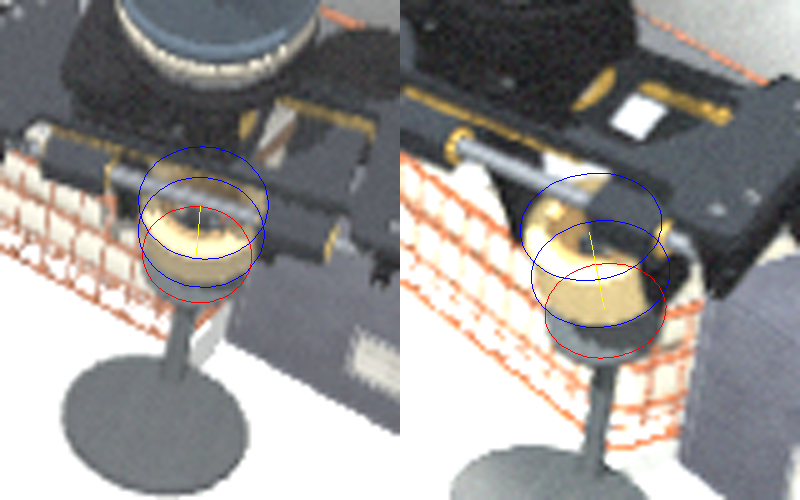

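The rod is inside the hole in both views, with no contact force. Joint 5 is at -56° against a limit of -59.7°, so I'll ease the sideways tilt by 3° to give it room; the play allows this.

Emit:
arm_command(
  deltas=[
    {"claw": -1, "tx": 0, "ty": 0, "tz": 0, "wx": -1.4, "wy": 0.6, "wz": 0},
    {"claw": -1, "tx": 0, "ty": 0, "tz": 0, "wx": -1.4, "wy": 0.6, "wz": 0},
    {"claw": -1, "tx": 0, "ty": 0, "tz": 0, "wx": 0, "wy": 0, "wz": 0},
  ],
)

```text
t: 9.15
position: [0.5862, -0.2677, 0.1314]
eef_rot: [177.4, -23.1, 16.2]
ft_force: [0.0, 0.1, -1.3]
finger_gap: 0.0548
finger_force: 30.0
```

```bash
python3 - <<'E'
from h import *
status();print(manip.get_obs()['qpos'])
E
```

```text
t 9.15 pos [ 0.5862 -0.2677  0.1314] q [  0.  26.  36. 114. -53.  38.  -3.] roll in peg mm [-1.1 -0.4 41. ] axis in peg [-0.032 -0.037  0.999] y [ 0.262 -0.964  0.042] f [ 0.   0.1 -1.3] 0.054794707211100545
[ 2.60678965e-02  2.57781887e+01  3.56577949e+01  1.13686465e+02
 -5.27498416e+01  3.80712278e+01 -2.87069634e+00]
```

Emit:
arm_command(
  deltas=[
    {"claw": -1, "tx": 0.0025, "ty": 0.0006, "tz": -0.0055, "wx": 0, "wy": 0, "wz": 0},
    {"claw": -1, "tx": 0.0025, "ty": 0.0006, "tz": -0.0055, "wx": 0, "wy": 0, "wz": 0},
    {"claw": -1, "tx": 0.0025, "ty": 0.0006, "tz": -0.0055, "wx": 0, "wy": 0, "wz": 0},
    {"claw": -1, "tx": 0.0025, "ty": 0.0006, "tz": -0.0045, "wx": 0, "wy": 0, "wz": 0},
    {"claw": -1, "tx": 0, "ty": 0, "tz": 0, "wx": 0, "wy": 0, "wz": 0},
    {"claw": -1, "tx": 0, "ty": 0, "tz": 0, "wx": 0, "wy": 0, "wz": 0},
  ],
)

```text
t: 9.9
position: [0.5955, -0.2667, 0.1101]
eef_rot: [177.4, -23.1, 16.1]
ft_force: [-1.2, 0.0, -0.1]
finger_gap: 0.055
finger_force: 30.2
```

```bash
python3 - <<'E'
from h import *
status();montage('p3')
E
```

```text
t 9.9 pos [ 0.5955 -0.2667  0.1101] q [  2.  28.  33. 114. -55.  36.  -1.] roll in peg mm [-0.4  1.  17.8] axis in peg [-0.033 -0.038  0.999] y [ 0.26  -0.965  0.042] f [-1.2  0.  -0.1] 0.05504211655665673
```

View pics/p3.png

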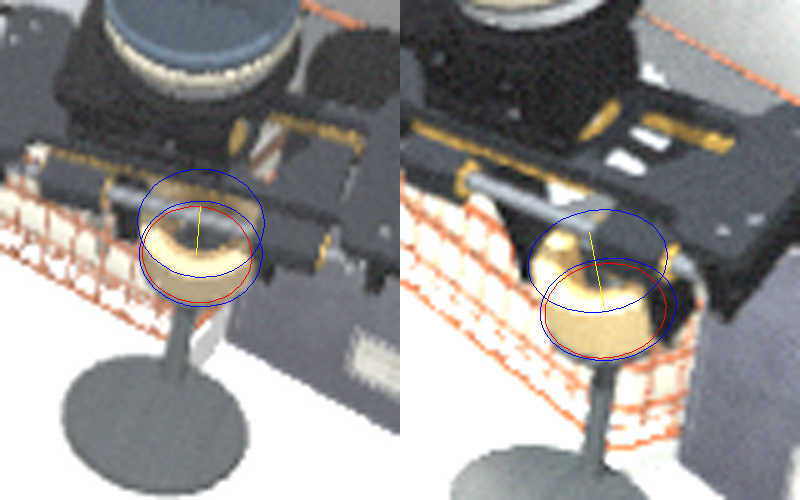

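Both views show the roll seated round the rod at about 2 mm above the flange, centred. I'll release it gently and withdraw along the peg.

Emit:
arm_command(
  deltas=[
    {"claw": -1, "tx": 0.0006, "ty": 0.0001, "tz": -0.0014, "wx": 0, "wy": 0, "wz": 0},
    {"claw": 0.4, "tx": 0, "ty": 0, "tz": 0, "wx": 0, "wy": 0, "wz": 0},
    {"claw": 0.5, "tx": 0, "ty": 0, "tz": 0, "wx": 0, "wy": 0, "wz": 0},
    {"claw": 0.7, "tx": 0, "ty": 0, "tz": 0, "wx": 0, "wy": 0, "wz": 0},
    {"claw": 0.7, "tx": 0, "ty": 0, "tz": 0, "wx": 0, "wy": 0, "wz": 0},
    {"claw": 0.7, "tx": 0, "ty": 0, "tz": 0, "wx": 0, "wy": 0, "wz": 0},
    {"claw": 0.7, "tx": 0, "ty": 0, "tz": 0, "wx": 0, "wy": 0, "wz": 0},
  ],
)

```text
t: 10.88
position: [0.5962, -0.2664, 0.1087]
eef_rot: [177.4, -23.1, 16.1]
ft_force: [-0.3, 0.2, 0.8]
finger_gap: 0.0735
finger_force: 0.0
```

Emit:
arm_command(
  deltas=[
    {"claw": 0.7, "tx": -0.0041, "ty": -0.0011, "tz": 0.0091, "wx": 0, "wy": 0, "wz": 0},
    {"claw": 0.7, "tx": -0.0041, "ty": -0.0011, "tz": 0.0091, "wx": 0, "wy": 0, "wz": 0},
    {"claw": 0.7, "tx": -0.0041, "ty": -0.0011, "tz": 0.0091, "wx": 0, "wy": 0, "wz": 0},
    {"claw": 0.7, "tx": -0.0041, "ty": -0.0011, "tz": 0.0091, "wx": 0, "wy": 0, "wz": 0},
    {"claw": 0.7, "tx": -0.0041, "ty": -0.0011, "tz": 0.0091, "wx": 0, "wy": 0, "wz": 0},
    {"claw": 0.7, "tx": -0.0041, "ty": -0.0011, "tz": 0.0091, "wx": 0, "wy": 0, "wz": 0},
    {"claw": 0.7, "tx": -0.0082, "ty": -0.0022, "tz": 0.018, "wx": 0, "wy": 0, "wz": 0},
    {"claw": 0.7, "tx": -0.0082, "ty": -0.0022, "tz": 0.018, "wx": 0, "wy": 0, "wz": 0},
    {"claw": 0.7, "tx": -0.01, "ty": 0, "tz": 0.03, "wx": 0, "wy": 0, "wz": 0},
    {"claw": 0.7, "tx": -0.01, "ty": 0, "tz": 0.03, "wx": 0, "wy": 0, "wz": 0},
    {"claw": 0.7, "tx": 0, "ty": 0.03, "tz": 0.03, "wx": 0, "wy": 0, "wz": 0},
    {"claw": 0.7, "tx": 0, "ty": 0.03, "tz": 0.03, "wx": 0, "wy": 0, "wz": 0},
    {"claw": 0.7, "tx": 0, "ty": 0, "tz": 0, "wx": 0, "wy": 0, "wz": 0},
    {"claw": 0.7, "tx": 0, "ty": 0, "tz": 0, "wx": 0, "wy": 0, "wz": 0},
  ],
)

```text
t: 12.62
position: [0.5346, -0.2178, 0.3189]
eef_rot: [177.4, -23.1, 16.1]
ft_force: [-0.4, -0.1, 0.2]
finger_gap: 0.0738
finger_force: 0.0
```

```bash
python3 - <<'E'
from h import *
status();montage('p4')
E
```

```text
t 12.625 pos [ 0.5346 -0.2178  0.3189] q [-18.   4.  46. 110. -22.  50. -35.] roll in peg mm [-46.8 -61.9 226.6] axis in peg [-0.033 -0.038  0.999] y [ 0.26  -0.965  0.041] f [-0.4 -0.1  0.2] 0.07384607233995152
```

View pics/p4.png

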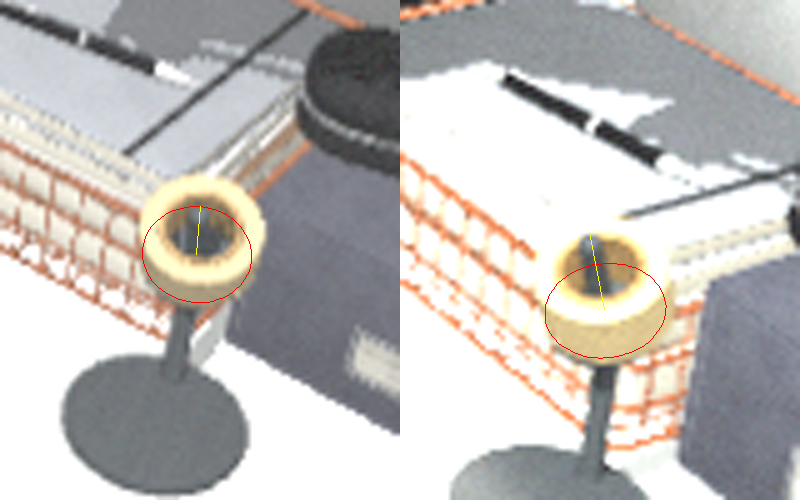

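The roll sits flat on the flange round the rod, with its hole at (200,232) and (600,268). The gripper is clear of everything, so I'm handing in.

```bash
python3 -c "
from workcell import manip
print(manip.sign_off())"
```

```text
the job is handed in; nothing more can be done
None
```

The wide roll was lowered onto the empty peg in the gripper and released. The last pictures show it flat on the flange with the robot clear, and the job is handed in; the arm never came near the narrow roll.

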